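Take the watch bar off its T-track stand

ROBOT

A 6-joint arm with a two-finger parallel gripper is mounted at the origin on the work surface. World frame = base frame: x ahead of the robot, y to its left, z up, the work surface at z = 0. Lengths are in mm, angles in rad, forces in N, time in s.
With the tool pointing down it reaches from about 275 to 825 mm from the base axis. Payload 5.2 kg.
Tool frame: the origin (TCP) lies at the centre of the arm's flange, where the gripper is bolted on; the fingertips stand 186 mm ahead of it and the grasp point (between the pads) lies 167 mm ahead of it; y points along the fingers, x is the direction in which the jaws open and shut, and the axes are right-handed (so a half turn about y gives the same grasp; the last joint's range is limited). The gripper opens to 93 mm and grips with 3 to 60 N. Pads are 15 mm wide; open, the fingers measure 128 mm over their backs; the gripper's body (75 mm by 188 mm) begins 65 mm behind the grasp point.
Start: joints at [1.134, 0.259, 1.535, -0, 1.348, -0.203], TCP at [127.399, 535.047, 404.753] pointing down, gripper open.
Joint ranges: [-3.14, 3.14], [-0.91, 2.08], [0.19, 2.58], [-1.22, 4.36], [0.22, 2.71], [-3.12, 3.12]. Speed limits (rad/s): [2.57, 2.57, 3.14, 3.14, 3.14, 3.14].

INTERFACE

Orientations are given as a unit quaternion [x, y, z, w].
In Python, from cell import ctrl gives the robot as it stands.
- The arm moves only by the tool carry_out, never from a script. Its argument "moves" is a list of rows, each a list of 2 entries, a list of its own where there are three numbers: the shift along the tool's x, y, z in m, then the turn, a rotation vector about the tool's x, y, z in rad. In form: [[[dx, dy, dz], [wx, wy, wz]], ...]. A call has 1 to 5 rows; each row is the pose to reach, as a shift and turn from the pose commanded when the call began, along the tool's axes at that moment; what a row does not reach only later rows make up. A row lasts 1/10 s, in which the tool goes at most 50 mm and 8.59 degrees, less where a joint would pass 70% of its speed; a pose out of reach is approached as far as the arm can. A call with a gripper value outside its range is refused whole. "grip" is the opening, from -1 (shut) to 1 (fully open), so that 0 is half open, set as the call begins (left out, the last holds). The fingers move at their own pace and stop on an object; "force" is the grip in N (left out, the last holds). Time passes only in rows, so rows that repeat a pose let the fingers close. It gives the time, the measured TCP pose, the force and the opening at its end, in the units of the state.
- ctrl.get_obs(): the state, without advancing time (a new reading comes with each control period).
- ctrl.snapshot(name): name is "scene" or "top" or "wrist"; returns a dict with "img" (400x640x3 uint8, blue, green, red), "depth" (400x640 float32, mm along the optical axis (not along the pixel's ray), 0 where there is no reading), "camera_matrix" (3x3 intrinsics, pixels), "world_from_camera" (4x4, takes a point from camera to world coordinates). Camera axes: x right, y up, looking along -z (the intrinsics and any distortion apply to the point x, -y, -z); pixel columns grow to the right and rows downward; lengths in mm; the calibration is good to about 2 mm. A picture is of the moment at which its call begins.
- ctrl.hand_in(): hands the job in, once; it reports no verdict.
The state is a dict: "time": time; "joint_pos": joint angles; "qd": joint speeds; "joint_efforts": joint torques, N m; "tcp_pos": TCP position; "eef_rot": TCP orientation; "contact_force": force on the tool from outside, world axes, zero at the start; "torque": the same for the moment, N m; "gripper_width": finger opening in mm.
Only numpy, scipy, OpenCV 4.12 (cv2) and the standard library are available. Lean on these libraries where they do the work, as an engineer would, in place of code of your own. Each camera call takes 0.05 s, during which the arm holds its last target.

TASK

Slide the watch bar along the T-track of the sloping stand to the track's open end, lift it off there, and stand it upright on its foot in the empty half of the aluminium cologne tray (the one with the glass bottle). Set it down rather than drop it, let go, and leave everything else where it is.

Things in the scene. Friction and masses are not known exactly. Their poses are not given: they have to be found in the camera images.
- stand: Fixed wood stand, base 150 (x) x 345 (y) mm. Origin: centre of its underside; y along its T-track, z up, yaw within 0.25 rad of the robot's. Its face slopes 30 deg, facing up and to the robot: normal (-sin30, 0, cos30), up-slope direction (cos30, 0, sin30). Slot floor centre: (0, 0, 60 mm). Slot 38 mm wide, walls 10 mm high, end stops 10 mm high at y = -142 and +142 mm.
- lip_end (a point): On the slot floor's centre line, stand y = -65 mm. From here to y = +150 two lips, 10 to 14 mm above the floor, with a 16 mm gap between them, hold the foot down. No lips from here to the end stop at y = -142 (right end, seen from the robot): this is the open end. A foot wholly past this point (its centre at y -93 to -114) lifts straight off, square to the face.
- rail_mid (a point): Middle of a thin 8 mm steel necklace rail over the track, along y from -165 to +165 mm, at stand x = 0, z = 230 mm; its ends bend back to upright posts at x = 62, y = -165 and +165 mm. It is in the way of a hand coming straight down on the watch bar; a hand held square to the sloping face passes in front of it.
- watch_bar: Loose T-shaped watch bar, 0.12 to 0.23 kg, captive in the track. Slippery grey foot 34 (x) x 56 (y) x 7 mm, 12 mm square post, black cross bar 16 (x) x 80 (y) x 16 mm centred 52 mm above the underside. Origin: centre of the foot's underside; z up the post, y along the bar. Starts square to the sloping face at stand y +15 to +105 mm, 2 mm play each way sideways, 3 mm up.
- tray: Fixed brushed-aluminium cologne tray 180 (x) x 250 (y) mm, rim 14 mm high and 4 mm thick, a small wire handle on each short end. Origin: centre of its underside; its floor's top is at z = 5 mm. Bottle and atomizer stand in its +y half (y above 15 mm); its -y half is empty. It may be to the left or right of the stand.
- bottle: Chunky glass bottle 36 (x) x 62 (y) mm, 95 mm tall with its black cap, loose, standing on the tray. Origin: centre of its underside.
- atomizer: Slim round travel atomizer 19 mm across, 82 mm tall, loose, standing on the tray. Origin: centre of its underside.
- brush: Wooden beard brush 95 (x) x 42 (y) x 32 mm, loose on the dresser, bristles down. Origin: centre of its underside.
- catchall: Fixed open wooden box 170 (x) x 200 (y) x 28 mm, on the side of the stand where the tray is not. Origin: centre of its underside.
- ring_box: Small dark box 55 x 55 x 42 mm, loose, in the wooden box. Origin: centre of its underside.
- comb: Black comb 26 (x) x 125 (y) x 6 mm, loose, in the wooden box. Origin: centre of its underside.
- cream_jar: Round jar 56 mm across, 45 mm tall, loose, left of the stand. Origin: centre of its underside.
- cabinet_door0_handle (a point): Knob of the door, standing ajar, of the small white jewellery cabinet (160 x 220 x 280 mm) at the far right; leave it as it is.
Not all that is in view belongs to the job. Leave any pink or turquoise look-alike of the watch_bar alone.

How it is judged (in metres and radians):
On the way, in this order (a step that is already met when the one before it is completed fails the run):
1. the watch bar has been slid into the open end of the track, its foot still down in the slot (y of watch_bar in the frame of stand between -0.12 and -0.09 m and z of watch_bar in the frame of stand between 0.053 and 0.069 m), for 0.1 s.
2. it has been lifted off the track (z of watch_bar in the frame of stand above 0.085 m), for 0.1 s.
At the end, for the whole second after the job is handed in: The watch bar stands upright (within 0.08 rad) and still on its foot, flat on the floor of the tray (foot underside within 3 mm of the tray floor), the foot's centre in the tray's empty (-y) half, released (x of watch_bar in the frame of tray between -0.075 and 0.075 m and y of watch_bar in the frame of tray between -0.11 and 0 m and z of watch_bar in the frame of tray between 0.002 and 0.008 m and angle between watch_bar's own z axis and vertical below 0.08 rad and linear speed of watch_bar below 0.02 m/s); the robot touches nothing.
It fails at once if the bottle or atomizer is shifted by more than 25 mm (distance of any of bottle, atomizer from where it was at the start of the episode above 0.025 m).
It fails at once if the bottle or atomizer is tipped (angle between any of bottle, atomizer's own z axis and vertical above 0.5 rad).
It fails at once if the brush, ring box, comb or cream jar is shifted by more than 30 mm (distance of any of brush, ring_box, comb, cream_jar from where it was at the start of the episode above 0.03 m).
It fails at once if the cabinet door is moved by more than 40 mm (distance of cabinet_door0_handle from where it was at the start of the episode above 0.04 m).
It fails at once if the watch bar is dropped: it falls at more than 0.6 m/s with no finger on it (contact force between the fingers and watch_bar below 0.05 N and linear speed of watch_bar above 0.6 m/s).
It also fails if it takes over 59 s, if anything falls off the work surface, if the arm or the gripper's body presses on something with over 40 N, if the wrist force passes 120 N, or if a joint passes its speed limit or range.

## Working session

There is one attempt and no reset: what is moved stays moved. The work goes in short steps, Python scripts to look and compute and a tool call to move; the robot and the scene stay as the last step left them, time stands still between calls to the robot, and variables do not carry over. Pictures are saved under pics/ and viewed, and the job is handed in when it is done.

Besides the shell and the picture viewer there is one more tool, called after ">>>" as name(argument=value, ...), one argument or row to a line, values as JSON. carry_out: Moves the arm, as the interface text tells. Its arguments: {"type":"object","properties":{"moves":{"type":"array","items":{"type":"array"}},"grip":{"type":"number"},"force":{"type":"number"}},"required":["moves"]}

```bash
ls; mkdir -p pics
python3 - <<'E'
from cell import ctrl
import cv2,numpy as np,pickle
o=ctrl.get_obs();print({k:np.round(v,3) for k,v in o.items()})
for n in ["scene","top","wrist"]:
    s=ctrl.snapshot(n);cv2.imwrite(f"pics/{n}0.png",s["img"]);pickle.dump(s,open(f"{n}0.pkl","wb"))
    print(n,s["camera_matrix"].round(1).tolist(),s["world_from_camera"].round(3).tolist())
E
```

```text
pics
{'time': np.float64(0.0), 'joint_pos': array([ 1.134,  0.259,  1.536, -0.   ,  1.348, -0.203]), 'qd': array([-0.   , -0.   , -0.   ,  0.   ,  0.001, -0.001]), 'joint_efforts': array([ 1.0000e-03, -4.3732e+01, -2.8400e+01,  7.2000e-02,  4.1000e-02,
       -0.0000e+00]), 'tcp_pos': array([127.311, 534.85 , 403.959]), 'eef_rot': array([ 0.555,  0.438, -0.439, -0.555]), 'contact_force': array([ 0.351, -0.144, -0.108]), 'torque': array([-0.008, -0.048,  0.073]), 'gripper_width': np.float64(93.001)}
scene [[393.7, 0.0, 321.5], [0.0, 393.7, 197.4], [0.0, 0.0, 1.0]] [[-0.868, -0.334, 0.367, 959.411], [0.496, -0.609, 0.619, 612.73], [0.017, 0.719, 0.694, 932.649], [0.0, 0.0, 0.0, 1.0]]
top [[394.3, 0.0, 316.5], [0.0, 394.3, 202.9], [0.0, 0.0, 1.0]] [[0.021, 0.989, -0.145, 435.598], [-0.999, 0.017, -0.031, -62.779], [-0.028, 0.145, 0.989, 1158.678], [0.0, 0.0, 0.0, 1.0]]
wrist [[334.2, 0.0, 327.4], [0.0, 334.2, 205.0], [0.0, 0.0, 1.0]] [[0.232, -0.943, -0.237, 61.436], [0.973, 0.225, 0.058, 549.484], [-0.002, -0.244, 0.97, 384.191], [0.0, 0.0, 0.0, 1.0]]
```

View pics/scene0.png

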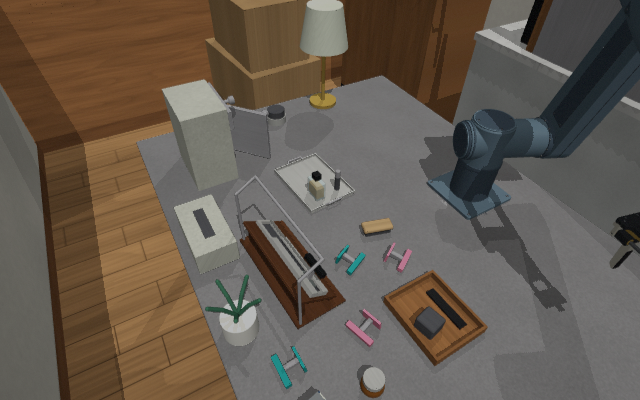

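View pics/top0.png

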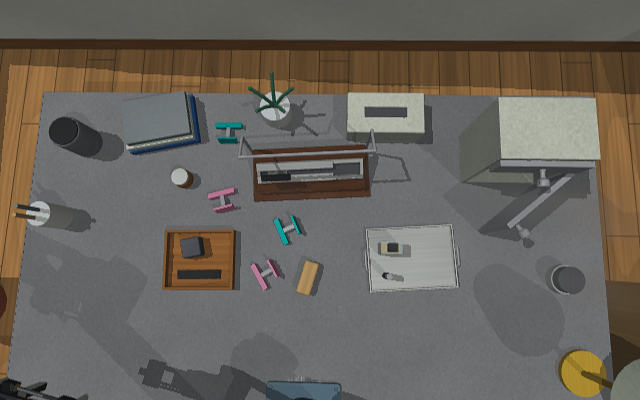

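View pics/wrist0.png

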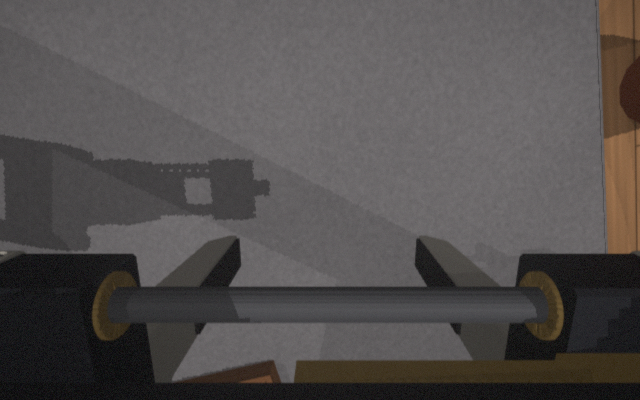

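Run:
```python
import cv2
a=cv2.imread("pics/top0.png");cv2.imwrite("pics/top0c.png",cv2.resize(a[120:215,225:395],None,fx=4.7,fy=4.7,interpolation=cv2.INTER_CUBIC))
a=cv2.imread("pics/scene0.png");cv2.imwrite("pics/scene0c.png",cv2.resize(a[170:330,225:355],None,fx=3.7,fy=3.7,interpolation=cv2.INTER_CUBIC))
```

```text
(no output)
```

View pics/top0c.png

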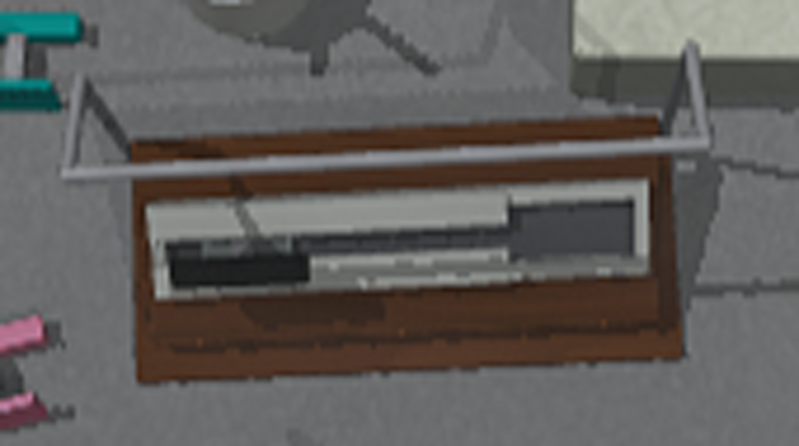

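View pics/scene0c.png

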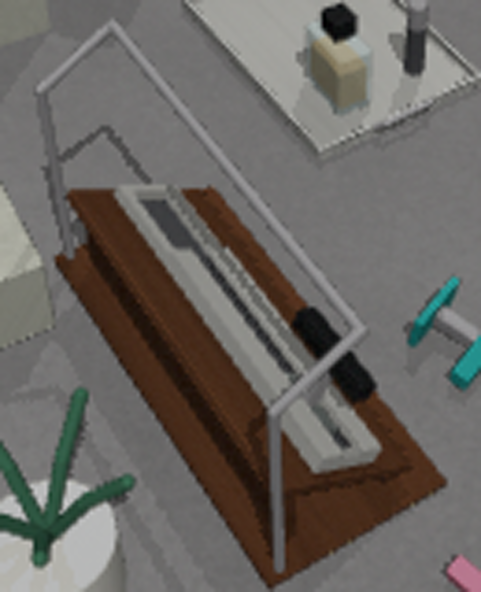

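```bash
cat > h.py <<'E'
import pickle,numpy as np
def load(n): return pickle.load(open(n+".pkl","rb"))
def ray(s,u,v):
    K=s["camera_matrix"];T=s["world_from_camera"]
    d=np.array([(u-K[0,2])/K[0,0],-(v-K[1,2])/K[1,1],-1]);return T[:3,3],T[:3,:3]@d
def onz(s,u,v,z):
    o,d=ray(s,u,v);return o+d*(z-o[2])/d[2]
def dep(s,u,v):
    o,d=ray(s,u,v);return o+d*s["depth"][int(round(v)),int(round(u))]
def two(s1,p1,s2,p2):
    o1,d1=ray(s1,*p1);o2,d2=ray(s2,*p2)
    t=np.linalg.lstsq(np.c_[d1,-d2],o2-o1,rcond=None)[0]
    a=o1+d1*t[0];b=o2+d2*t[1];return (a+b)/2,np.linalg.norm(a-b)
E
python3 - <<'E'
from h import *
s=load("top0");c=load("scene0")
T=lambda x,y:(225+(x+.5)/4.7-.5,120+(y+.5)/4.7-.5)
C=lambda x,y:(225+(x+.5)/3.7-.5,170+(y+.5)/3.7-.5)
a=onz(s,*T(70,174),230);b=onz(s,*T(708,143),230)
print("rail",a,b,(a+b)/2,np.linalg.norm(a-b)); d=a-b;print("yaw",np.arctan2(-d[0],d[1]))
print("two L",two(s,T(72,174),c,C(362,328)),"R",two(s,T(706,143),c,C(113,27)))
for n,p in dict(fl=(140,378),fr=(681,355)).items(): print(n,onz(s,*T(*p),0),dep(s,*T(*p)))
for n,p in dict(floorL=(512,230),fR=(632,230),fmid=(570,230),bar=(238,272),barL=(170,270),barR=(308,270)).items(): print(n,dep(s,*T(*p)))
print("bar two", two(s,T(170,270),c,C(368,385)),two(s,T(308,270),c,C(300,325)))
E
```

```text
rail [682.02757401 156.063125   230.        ] [ 702.97080786 -173.42099802  230.        ] [692.49919094  -8.67893651 230.        ] 330.1490668800185
yaw 0.06347831230932227
two L (array([682.18852286, 155.36358567, 228.9409138 ]), np.float64(0.3284558286307058)) R (array([ 704.34876461, -173.02630566,  226.11821082]), np.float64(0.6191492333987206))
fl [610.39669082 158.86507305   0.        ] [609.41339922 157.61825691   6.51790537]
fr [ 630.90574723 -183.79433229    0.        ] [ 6.30851595e+02 -1.83760779e+02  3.21261684e-01]
floorL [696.08550901 -75.26726784  59.40411437]
fR [ 696.94264769 -147.81219937   60.27219198]
fmid [ 697.05897689 -110.48025864   57.47148501]
bar [656.2104192   83.09433259 113.10197555]
barL [657.15537838 122.90176624 111.35635351]
barR [659.11891831  43.134494   107.87940917]
bar two (array([656.63408207, 122.93140457, 112.40932991]), np.float64(0.735803258819843)) (array([664.12271395,  43.68529014,  91.72683507]), np.float64(3.7793761351990307))
```

Run:
```python
import cv2
a=cv2.imread("pics/top0.png");cv2.imwrite("pics/tray0c.png",cv2.resize(a[205:305,345:480],None,fx=5.5,fy=5.5,interpolation=cv2.INTER_CUBIC))
```

```text
(no output)
```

View pics/tray0c.png

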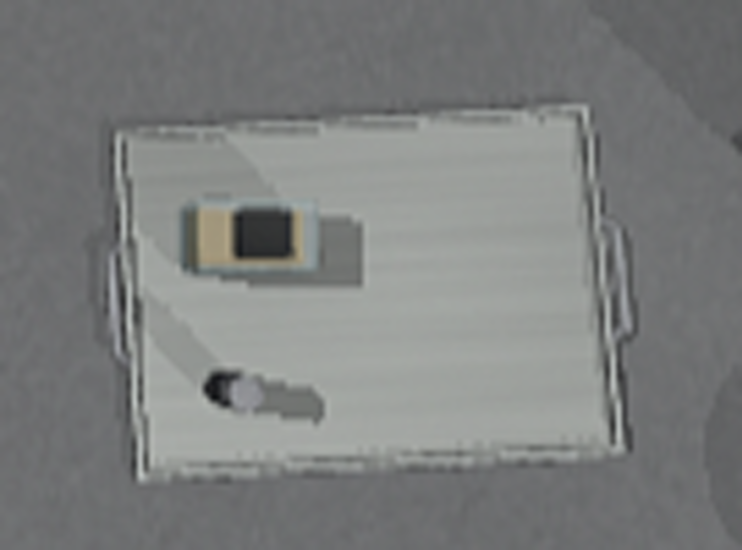

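```bash
cat >> h.py <<'E'
from scipy.spatial.transform import Rotation as R
yaw=0.0634; SO=np.array([692.5,-8.7,0]); SR=R.from_euler('z',yaw).as_matrix()
n_=SR@[-.5,0,np.cos(np.pi/6)]; u_=SR@[np.cos(np.pi/6),0,.5]; y_=SR@[0,1,0]
F0=SO+[0,0,60]
E
python3 - <<'E'
from h import *
s=load("top0")
T=lambda x,y:(345+(x+.5)/5.5-.5,205+(y+.5)/5.5-.5)
P=[onz(s,*T(*p),14) for p in [(115,130),(592,105),(625,450),(138,480)]]
for p in P: print(p.round(1))
print("c",np.mean(P,0).round(1),[np.linalg.norm(P[i]-P[i-1]).round(1) for i in range(4)])
d=P[0]+P[3]-P[1]-P[2];print("tray yaw",np.arctan2(-d[0],d[1]))
print("bottle top",dep(s,*T(262,232)),"atom",dep(s,*T(243,390)))
for p in [(545,105),(575,100),(500,215),(525,235),(460,150),(462,190)]: print("cab",p,dep(s,*p).round())
from cell import ctrl
o=ctrl.get_obs();q=R.from_quat(o["eef_rot"]).as_matrix();print(q.round(3), o["tcp_pos"])
print("y_",y_,"n",n_)
E
```

```text
[ 531.2 -171.    14. ]
[ 549.  -420.3   14. ]
[ 371.8 -432.1   14. ]
[ 351.  -183.3   14. ]
c [ 450.7 -301.7   14. ] [np.float64(180.6), np.float64(250.0), np.float64(177.6), np.float64(249.6)]
tray yaw 0.0775926105770228
bottle top [ 475.98323331 -233.8273571    99.66875377] atom [ 400.30218767 -225.72785347   90.28278497]
cab (545, 105) [ 800. -556.  280.]
cab (575, 100) [ 813. -625.  279.]
cab (500, 215) [ 571. -538.   60.]
cab (525, 235) [ 509. -547.  174.]
cab (460, 150) [ 768. -449.   15.]
cab (462, 190) [ 651. -457.   -1.]
[[ 0.232 -0.001 -0.973]
 [ 0.973 -0.001  0.232]
 [-0.001 -1.     0.   ]] [127.32792521 534.90758737 404.1272022 ]
y_ [-0.06335754  0.99799089  0.        ] n [-0.49899545 -0.03167877  0.8660254 ]
```

```bash
cat >> h.py <<'E'
RS=np.c_[y_,-n_,np.cross(y_,-n_)]           # square to face
ty=0.0776; ya=np.array([-np.sin(ty),np.cos(ty),0]); dn=np.array([0,0,-1.])
RT=np.c_[ya,dn,np.cross(ya,dn)]             # upright over tray
def face(ys,n,u=0): return F0+u_*u+y_*ys+n_*n
def rel(G,Rt):
    from cell import ctrl
    o=ctrl.get_obs();q=R.from_quat(o["eef_rot"]).as_matrix()
    t=np.asarray(G)-167*Rt[:,1]
    print("t",round(float(o["time"]),2),"shift_m",(q.T@(t-o["tcp_pos"])/1000).round(4),"rotvec",R.from_matrix(q.T@Rt).as_rotvec().round(4),"tcp tgt",t.round())
    g=o["tcp_pos"]+167*q[:,1];print("  grasp at face y,n,u:",(y_@(g-F0)).round(1),(n_@(g-F0)).round(1),(u_@(g-F0)).round(1),"world",g.round(1),"w",o["gripper_width"].round(1),"F",np.round(o["contact_force"],1))
    return q
E
python3 -c "
from h import *
rel(face(94,150),RS)"
```

```text
t 0.15 shift_m [-0.3544  0.0699 -0.4966] rotvec [-0.5201 -0.29   -0.079 ] tcp tgt [528.  75. 335.]Traceback (most recent call last):
  File "<string>", line 3, in <module>
    rel(face(94,150),RS)
    ~~~^^^^^^^^^^^^^^^^^
  File "h.py", line 27, in rel
    g=o["tcp_pos"]+167*q[:,1];print("  grasp at face y,n,u:",(y_@(g-F0)).round(1),(n_@(g-F0)).round(1),(u_@(g-F0)).round(1),"world",g.round(1),"w",o["gripper_width"].round(1),"F",np.round(o["contact_force"],1))
                                                                                                                                                   ^^^^^^^^^^^^^^^^^^^^^^^^
AttributeError: 'float' object has no attribute 'round'
```

Candidates in the top view are the black bar in the track at (275,176), teal pieces at (288,230) and (229,131), and pink ones at (222,200) and (264,275). I chose the black-barred one captive in the T-track. The crop confirms a black bar on a grey post. I plan to grip it by its two bar ends, with the jaws along the track, so the wide hand stays clear of the rail.

>>> carry_out(
  moves=[
    [[-0.03, 0.006, -0.042], [-0.04, -0.024, -0.007]],
    [[-0.06, 0.012, -0.084], [-0.09, -0.05, -0.013]],
    [[-0.088, 0.017, -0.124], [-0.13, -0.072, -0.02]],
    [[-0.118, 0.023, -0.165], [-0.17, -0.097, -0.026]],
    [[-0.148, 0.029, -0.207], [-0.22, -0.12, -0.033]],
  ],
  grip=1,
  force=30,
)

```text
time: 0.65
tcp_pos: [291.2, 346.1, 376.2]
eef_rot: [0.578, 0.526, -0.411, -0.47]
contact_force: [1.2, 0.0, -0.5]
gripper_width: 92.8
```

```bash
sed -i 's/o\["gripper_width"\].round(1)/round(float(o["gripper_width"]),1)/' h.py; python3 -c "
from h import *
rel(face(94,150),RS)"
```

```text
t 0.65 shift_m [-0.2443  0.0948 -0.2505] rotvec [-0.2979 -0.1685 -0.0455] tcp tgt [528.  75. 335.]
  grasp at face y,n,u: 376.2 303.3 -218.6 world [328.3 345.2 213.4] w 92.8 F [ 1.2  0.  -0.5]
```

>>> carry_out(
  moves=[
    [[0, 0, 0], [0, 0, 0]],
    [[0, 0, 0], [0, 0, 0]],
  ],
)

```text
time: 0.85
tcp_pos: [291.0, 346.8, 376.3]
eef_rot: [0.579, 0.524, -0.41, -0.472]
contact_force: [-0.1, -0.3, 0.8]
gripper_width: 93.0
```

```bash
python3 -c "
from h import *
rel(face(94,150),RS)"
```

```text
t 0.85 shift_m [-0.2435  0.0945 -0.2523] rotvec [-0.3005 -0.1736 -0.0468] tcp tgt [528.  75. 335.]
  grasp at face y,n,u: 376.8 303.6 -219.2 world [327.7 345.7 213.4] w 93.0 F [-0.1 -0.3  0.8]
```

>>> carry_out(
  moves=[
    [[-0.03, 0.012, -0.031], [-0.037, -0.022, -0.006]],
    [[-0.06, 0.023, -0.062], [-0.075, -0.043, -0.012]],
    [[-0.09, 0.035, -0.093], [-0.112, -0.065, -0.018]],
    [[-0.12, 0.047, -0.124], [-0.149, -0.086, -0.023]],
    [[-0.15, 0.058, -0.155], [-0.186, -0.107, -0.029]],
  ],
)

```text
time: 1.35
tcp_pos: [437.4, 181.1, 351.0]
eef_rot: [0.588, 0.595, -0.384, -0.391]
contact_force: [0.8, 0.2, 0.5]
gripper_width: 93.1
```

```bash
python3 -c "
from h import *
rel(face(94,150),RS)"
```

```text
t 1.35 shift_m [-0.1065  0.05   -0.0771] rotvec [-0.112  -0.0607 -0.0146] tcp tgt [528.  75. 335.]
  grasp at face y,n,u: 203.7 207.4 -83.3 world [504.1 183.5 198. ] w 93.1 F [0.8 0.2 0.5]
```

>>> carry_out(
  moves=[
    [[-0.035, 0.016, -0.026], [-0.037, -0.02, -0.005]],
    [[-0.07, 0.033, -0.051], [-0.075, -0.04, -0.01]],
    [[-0.1065, 0.05, -0.0771], [-0.112, -0.061, -0.015]],
    [[-0.1065, 0.05, -0.0771], [-0.112, -0.061, -0.015]],
    [[-0.1065, 0.05, -0.0771], [-0.112, -0.061, -0.015]],
  ],
)

```text
time: 1.85
tcp_pos: [527.7, 74.9, 333.8]
eef_rot: [0.593, 0.63, -0.365, -0.344]
contact_force: [-0.1, 0.9, -0.3]
gripper_width: 92.8
```

```bash
python3 -c "
from h import *
import cv2
from cell import ctrl
rel(face(94,100),RS)
for n in ['top','scene','wrist']:
    s=ctrl.snapshot(n);pickle.dump(s,open(n+'1.pkl','wb'));cv2.imwrite('pics/'+n+'1.png',s['img'])
"
```

```text
t 1.85 shift_m [ 0.0001  0.0497 -0.0012] rotvec [-0.0038 -0.004  -0.0007] tcp tgt [553.  77. 291.]
  grasp at face y,n,u: 93.8 149.7 -1.6 world [610.5  80.1 188.8] w 92.8 F [-0.1  0.9 -0.3]
```

View pics/wrist1.png

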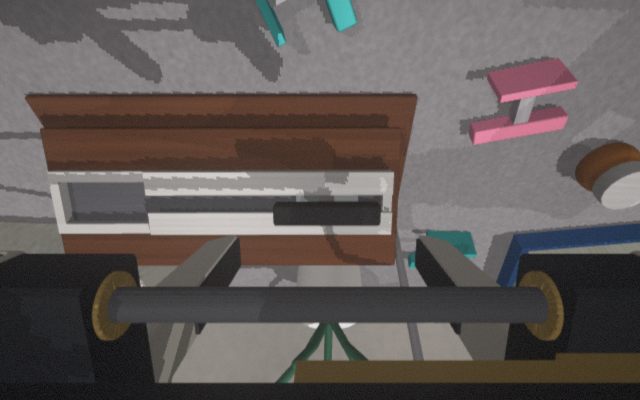

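View pics/scene1.png

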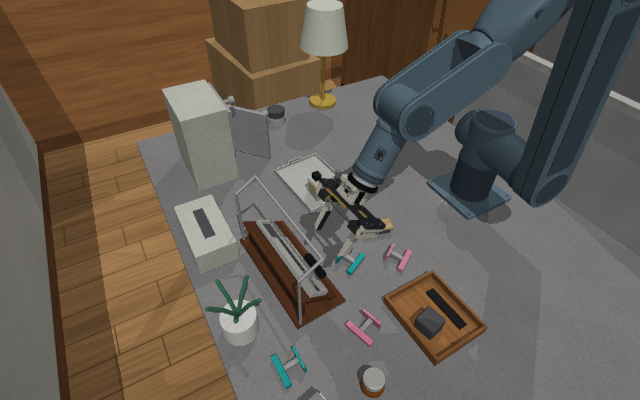

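The wrist view shows the black bar at columns 274–380 (centre 327), and the jaw tips at 238 and 418 (centre 328), so it is centred along the track.

```bash
python3 -c "
from h import *
s=load('wrist1')
for p in [(327,207),(327,214),(327,222),(280,214),(375,214),(230,205),(110,205)]:
    g=dep(s,*p)-F0; print(p,'y,n,u',(y_@g).round(1),(n_@g).round(1),(u_@g).round(1))
"
```

```text
(327, 207) y,n,u 93.9 59.3 -8.4
(327, 214) y,n,u 93.9 60.0 -3.3
(327, 222) y,n,u 93.9 60.6 2.7
(280, 214) y,n,u 59.2 59.9 -3.3
(375, 214) y,n,u 129.3 60.3 -3.3
(230, 205) y,n,u 4.6 -0.3 4.7
(110, 205) y,n,u -105.3 0.4 4.4
```

>>> carry_out(
  moves=[
    [[0, 0.035, 0], [-0.004, -0.004, -0.001]],
    [[0, 0.07, 0], [-0.004, -0.004, -0.001]],
    [[0, 0.0975, 0], [-0.004, -0.004, -0.001]],
    [[0, 0.0975, 0], [-0.004, -0.004, -0.001]],
    [[0, 0.0975, 0], [-0.004, -0.004, -0.001]],
  ],
)

```text
time: 2.5
tcp_pos: [575.3, 79.0, 249.9]
eef_rot: [0.592, 0.633, -0.365, -0.341]
contact_force: [-0.8, -0.7, 0.9]
gripper_width: 92.6
```

```bash
python3 -c "
from h import *
rel(face(93.9,52,-2),RS)"
```

```text
t 2.5 shift_m [-0.001   0.0011  0.0005] rotvec [0.0012 0.0034 0.001 ] tcp tgt [576.  78. 249.]
  grasp at face y,n,u: 95.1 53.1 -1.3 world [658.8  84.5 105.4] w 92.6 F [-0.8 -0.7  0.9]
```

Close on the bar ends.

>>> carry_out(
  moves=[
    [[-0.001, 0.001, 0], [0, 0.002, 0]],
    [[-0.001, 0.001, 0], [0, 0.002, 0]],
    [[-0.001, 0.001, 0], [0, 0.002, 0]],
    [[-0.001, 0.001, 0], [0, 0.002, 0]],
    [[-0.001, 0.001, 0], [0, 0.002, 0]],
  ],
  grip=0.5,
  force=30,
)

```text
time: 3.0
tcp_pos: [576.4, 76.9, 250.6]
eef_rot: [0.594, 0.632, -0.363, -0.341]
contact_force: [-4.3, 3.0, 6.0]
gripper_width: 79.8
```

```bash
python3 -c "
from h import *
import cv2
from cell import ctrl
rel(face(93.9,52,-2),RS)
s=ctrl.snapshot('wrist');cv2.imwrite('pics/wrist2.png',s['img'])
"
```

```text
t 3.0 shift_m [0.0012 0.0013 0.0017] rotvec [ 0.0048 -0.0001 -0.0003] tcp tgt [576.  78. 249.]
  grasp at face y,n,u: 92.7 53.3 0.5 world [660.5  82.1 106.4] w 79.8 F [-4.3  3.   6. ]
```

View pics/wrist2.png

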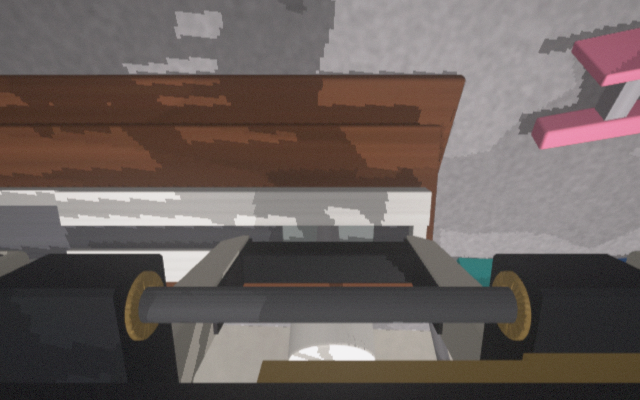

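>>> carry_out(
  moves=[
    [[0, -0.001, 0], [0, 0, 0]],
    [[-0.015, -0.001, 0], [0, 0, 0]],
    [[-0.03, -0.001, 0], [0, 0, 0]],
    [[-0.045, -0.001, 0], [0, 0, 0]],
    [[-0.045, -0.001, 0], [0, 0, 0]],
  ],
)

```text
time: 3.55
tcp_pos: [579.4, 29.9, 250.7]
eef_rot: [0.595, 0.631, -0.363, -0.341]
contact_force: [0.6, -1.9, 1.5]
gripper_width: 79.5
```

```bash
python3 -c "
from h import *
rel(face(-104,53.5,0),RS)"
```

```text
t 3.55 shift_m [-0.1497  0.0003 -0.0006] rotvec [ 0.0046 -0.0019 -0.0025] tcp tgt [ 589. -119.  251.]
  grasp at face y,n,u: 45.3 53.4 0.5 world [663.4  34.8 106.5] w 79.5 F [ 0.6 -1.9  1.5]
```

Force is low and it slides freely, so I'll continue.

>>> carry_out(
  moves=[
    [[-0.02, 0, 0], [0, 0, 0]],
    [[-0.04, 0, 0], [0, 0, 0]],
    [[-0.06, 0, 0], [0, 0, 0]],
    [[-0.08, 0, 0], [0, 0, 0]],
    [[-0.1, 0, 0], [0, 0, 0]],
  ],
)

```text
time: 4.05
tcp_pos: [585.6, -68.2, 250.7]
eef_rot: [0.594, 0.632, -0.363, -0.341]
contact_force: [2.7, 1.7, 0.8]
gripper_width: 80.0
```

>>> carry_out(
  moves=[
    [[-0.015, 0, 0], [0, 0, 0]],
    [[-0.03, 0, 0], [0, 0, 0]],
    [[-0.048, 0, 0], [0, 0, 0]],
    [[-0.048, 0, 0], [0, 0, 0]],
    [[-0.048, 0, 0], [0, 0, 0]],
  ],
)

```text
time: 4.55
tcp_pos: [588.6, -116.5, 250.7]
eef_rot: [0.594, 0.631, -0.363, -0.341]
contact_force: [1.9, -2.6, 3.3]
gripper_width: 79.7
```

```bash
python3 -c "
from h import *
import cv2
from cell import ctrl
rel(face(-104,53.5,0),RS)
for n in ['top','wrist','scene']:
    s=ctrl.snapshot(n);pickle.dump(s,open(n+'3.pkl','wb'));cv2.imwrite('pics/'+n+'3.png',s['img'])
"
```

```text
t 4.55 shift_m [-0.003  -0.0001 -0.0004] rotvec [ 0.0043 -0.0008 -0.0028] tcp tgt [ 589. -119.  251.]
  grasp at face y,n,u: -101.5 53.4 0.3 world [ 672.6 -111.7  106.4] w 79.7 F [ 1.9 -2.6  3.3]
```

View pics/wrist3.png

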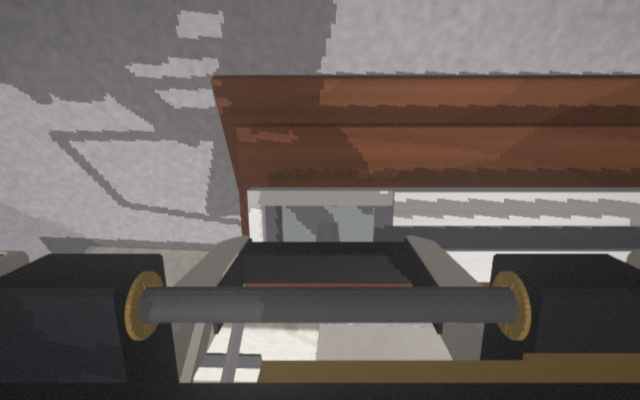

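View pics/scene3.png

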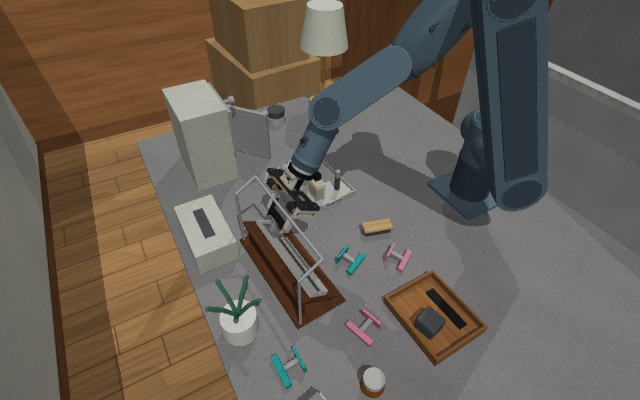

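The wrist view shows the foot at columns 282–374, between the end stop (264) and the lip end (393), so it is clear of the lips. Next I lift square to the face.

>>> carry_out(
  moves=[
    [[0, -0.012, 0], [0, 0, 0]],
    [[0, -0.03, 0], [0, 0, 0]],
    [[0, -0.055, 0], [0, 0, 0]],
    [[0, -0.085, 0], [0, 0, 0]],
    [[0, -0.115, 0], [0, 0, 0]],
  ],
)

```text
time: 5.2
tcp_pos: [528.7, -117.9, 348.0]
eef_rot: [0.591, 0.632, -0.365, -0.344]
contact_force: [0.7, -0.1, -1.8]
gripper_width: 79.9
```

```bash
python3 -c "
from h import *
import cv2
from cell import ctrl
TG=np.array([450.7,-301.7,0])-60*ya
rel(TG+[0,0,170],RT)
for n in ['wrist','scene']:
    s=ctrl.snapshot(n);pickle.dump(s,open(n+'4.pkl','wb'));cv2.imwrite('pics/'+n+'4.png',s['img'])
"
```

```text
t 5.2 shift_m [-0.2383 -0.0354  0.0823] rotvec [ 5.202e-01 -1.320e-02  1.000e-04] tcp tgt [ 455. -362.  337.]
  grasp at face y,n,u: -98.0 167.6 -4.1 world [ 611.5 -112.   203.1] w 79.9 F [ 0.7 -0.1 -1.8]
```

View pics/wrist4.png

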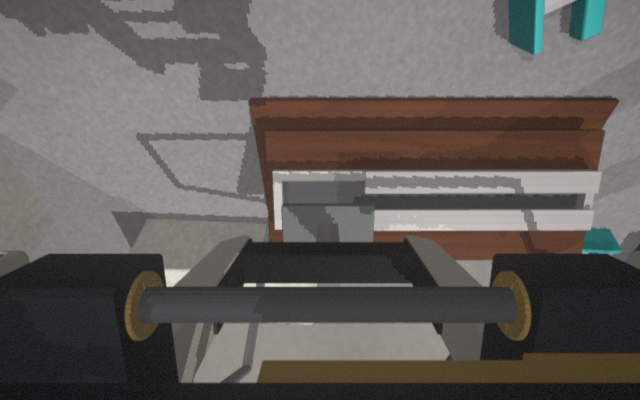

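View pics/scene4.png

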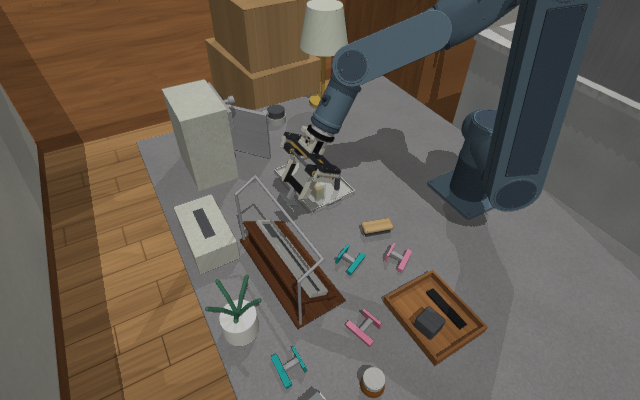

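The bar hangs steady in the grip, with the foot still at columns 282–374. Next I carry it to above the empty half of the tray while turning it upright.

>>> carry_out(
  moves=[
    [[-0.02, -0.003, 0.007], [0.04, -0.001, 0]],
    [[-0.05, -0.0075, 0.017], [0.11, -0.003, 0]],
    [[-0.085, -0.0125, 0.029], [0.185, -0.005, 0]],
    [[-0.12, -0.018, 0.041], [0.26, -0.007, 0]],
    [[-0.155, -0.023, 0.054], [0.338, -0.009, 0]],
  ],
)

```text
time: 5.8
tcp_pos: [481.5, -278.2, 340.0]
eef_rot: [0.523, 0.563, -0.469, -0.436]
contact_force: [1.8, 0.4, -1.9]
gripper_width: 79.5
```

```bash
python3 -c "
from h import *
TG=np.array([450.7,-301.7,0])-60*ya
rel(TG+[0,0,170],RT)
"
```

```text
t 5.8 shift_m [-0.0812 -0.0029  0.0321] rotvec [ 0.182  -0.0051 -0.0002] tcp tgt [ 455. -362.  337.]
  grasp at face y,n,u: -255.2 198.9 -113.1 world [ 511.6 -275.9  175.7] w 79.5 F [ 1.8  0.4 -1.9]
```

>>> carry_out(
  moves=[
    [[-0.03, -0.001, 0.012], [0.067, -0.002, 0]],
    [[-0.06, -0.002, 0.024], [0.134, -0.004, 0]],
    [[-0.0812, -0.003, 0.032], [0.182, -0.005, 0]],
    [[-0.0812, -0.003, 0.032], [0.182, -0.005, 0]],
    [[-0.0812, -0.003, 0.032], [0.182, -0.005, 0]],
  ],
)

```text
time: 6.3
tcp_pos: [456.1, -360.6, 337.1]
eef_rot: [0.482, 0.52, -0.517, -0.48]
contact_force: [0.3, 0.1, -2.6]
gripper_width: 79.7
```

```bash
python3 -c "
from h import *
import cv2
from cell import ctrl
TG=np.array([450.7,-301.7,0])-60*ya
rel(TG+[0,0,75],RT)
for n in ['wrist','scene','top']:
    s=ctrl.snapshot(n);pickle.dump(s,open(n+'5.pkl','wb'));cv2.imwrite('pics/'+n+'5.png',s['img'])
a=cv2.imread('pics/scene5.png');cv2.imwrite('pics/scene5c.png',cv2.resize(a[80:230,230:400],None,fx=4,fy=4,interpolation=cv2.INTER_CUBIC))
"
```

```text
t 6.3 shift_m [-0.0009  0.0951  0.0013] rotvec [ 0.0045 -0.0014  0.0003] tcp tgt [ 455. -362.  242.]
  grasp at face y,n,u: -336.1 224.1 -167.9 world [ 456.9 -360.5  170.1] w 79.7 F [ 0.3  0.1 -2.6]
```

View pics/wrist5.png

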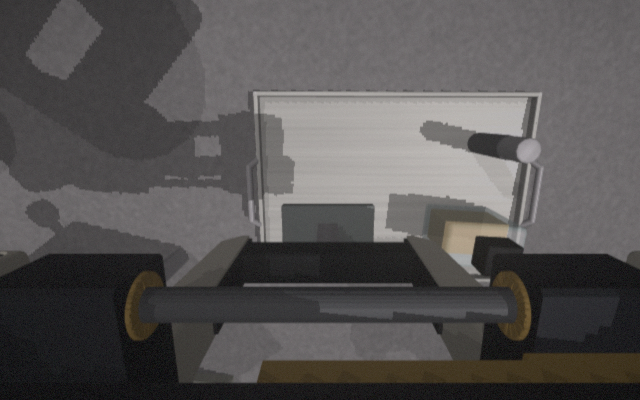

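View pics/scene5c.png

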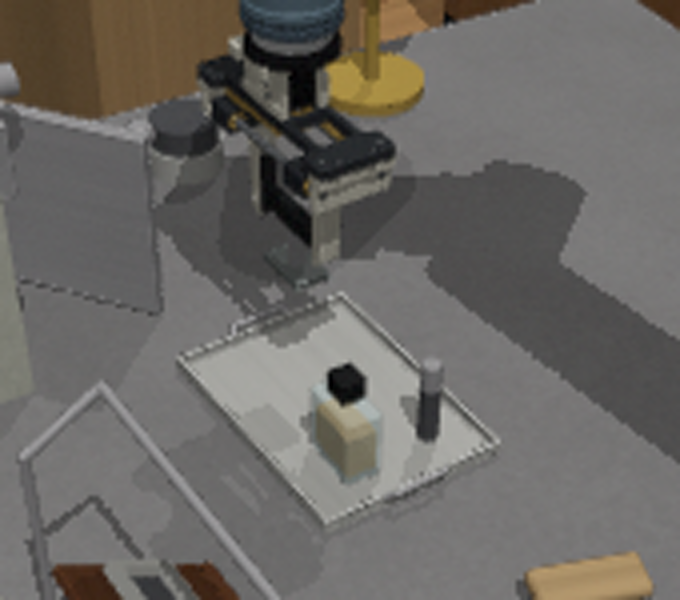

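The hand is vertical over the empty half. Bottle and atomizer are to the +y side (wrist view at 475,235 and 500,148), clear of the foot. Next I lower it.

>>> carry_out(
  moves=[
    [[0, 0.025, 0], [0.004, 0, 0]],
    [[-0.001, 0.05, 0.001], [0.004, -0.001, 0]],
    [[-0.001, 0.075, 0.001], [0.004, -0.001, 0]],
    [[-0.001, 0.095, 0.001], [0.004, -0.001, 0]],
    [[-0.001, 0.095, 0.001], [0.004, -0.001, 0]],
  ],
)

```text
time: 6.95
tcp_pos: [455.1, -360.7, 241.6]
eef_rot: [-0.479, -0.519, 0.519, 0.481]
contact_force: [-0.4, 0.5, -1.7]
gripper_width: 79.9
```

>>> carry_out(
  moves=[
    [[0, 0.004, 0], [0, 0, 0]],
    [[0, 0.008, 0], [0, 0, 0]],
    [[0, 0.011, 0], [0, 0, 0]],
    [[0, 0.013, 0], [0, 0, 0]],
    [[0, 0.013, 0], [0, 0, 0]],
  ],
)

```text
time: 7.45
tcp_pos: [455.7, -362.8, 231.5]
eef_rot: [-0.482, -0.518, 0.519, 0.479]
contact_force: [-0.2, -0.9, -2.4]
gripper_width: 79.8
```

```bash
python3 -c "
from h import *
TG=np.array([450.7,-301.7,0])-60*ya
rel(TG+[0,0,57],RT)
"
```

```text
t 7.45 shift_m [0.0013 0.0075 0.0002] rotvec [ 0.0021 -0.0005 -0.004 ] tcp tgt [ 455. -362.  224.]
  grasp at face y,n,u: -339.0 133.1 -221.5 world [ 456.1 -363.4   64.5] w 79.8 F [-0.2 -0.9 -2.4]
```

>>> carry_out(
  moves=[
    [[0, 0.0015, 0], [0, 0, 0]],
    [[0, 0.003, 0], [0, 0, 0]],
    [[0, 0.003, 0], [0, 0, 0]],
  ],
)

```text
time: 7.75
tcp_pos: [455.6, -362.8, 228.2]
eef_rot: [-0.482, -0.519, 0.519, 0.479]
contact_force: [0.9, -0.2, -1.2]
gripper_width: 80.1
```

>>> carry_out(
  moves=[
    [[0, 0.001, 0], [0, 0, 0]],
    [[0, 0.001, 0], [0, 0, 0]],
  ],
)

```text
time: 7.95
tcp_pos: [455.7, -362.8, 227.3]
eef_rot: [-0.482, -0.519, 0.519, 0.479]
contact_force: [-0.3, 0.3, -1.5]
gripper_width: 79.5
```

>>> carry_out(
  moves=[
    [[0, 0.001, 0], [0, 0, 0]],
    [[0, 0.001, 0], [0, 0, 0]],
  ],
)

```text
time: 8.15
tcp_pos: [455.7, -362.8, 226.3]
eef_rot: [-0.482, -0.519, 0.519, 0.479]
contact_force: [-0.8, -0.6, -1.6]
gripper_width: 79.8
```

>>> carry_out(
  moves=[
    [[0, 0.001, 0], [0, 0, 0]],
    [[0, 0.001, 0], [0, 0, 0]],
  ],
)

```text
time: 8.35
tcp_pos: [455.8, -362.8, 225.8]
eef_rot: [-0.482, -0.519, 0.519, 0.479]
contact_force: [-0.2, 0.9, 1.2]
gripper_width: 79.5
```

>>> carry_out(
  moves=[
    [[0, 0.0007, 0], [0, 0, 0]],
    [[0, 0.0007, 0], [0, 0, 0]],
  ],
)

```text
time: 8.55
tcp_pos: [456.0, -362.8, 225.7]
eef_rot: [-0.482, -0.519, 0.519, 0.479]
contact_force: [-0.3, 2.1, 7.8]
gripper_width: 79.7
```

```bash
python3 -c "
from h import *
import cv2
from cell import ctrl
TG=np.array([450.7,-301.7,0])-60*ya
rel(TG+[0,0,57],RT)
for n in ['scene']:
    s=ctrl.snapshot(n);cv2.imwrite('pics/'+n+'6.png',s['img'])
a=cv2.imread('pics/scene6.png');cv2.imwrite('pics/scene6c.png',cv2.resize(a[80:230,230:400],None,fx=4,fy=4,interpolation=cv2.INTER_CUBIC))
"
```

```text
t 8.55 shift_m [0.0013 0.0017 0.0005] rotvec [ 0.0027 -0.0003 -0.0044] tcp tgt [ 455. -362.  224.]
  grasp at face y,n,u: -339.1 127.9 -224.1 world [ 456.5 -363.5   58.7] w 79.7 F [-0.3  2.1  7.8]
```

View pics/scene6c.png

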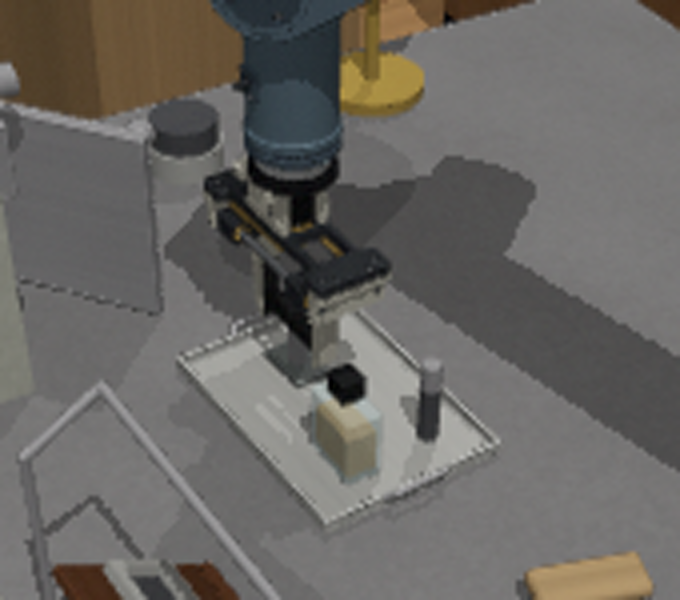

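The foot is on the floor (7.8 N up, grasp height 58.7 as expected). Release.

>>> carry_out(
  moves=[
    [[0, 0, 0], [0, 0, 0]],
    [[0, 0, 0], [0, 0, 0]],
    [[0, 0, 0], [0, 0, 0]],
    [[0, 0, 0], [0, 0, 0]],
    [[0, 0, 0], [0, 0, 0]],
  ],
  grip=1,
)

```text
time: 9.1
tcp_pos: [455.7, -362.8, 224.5]
eef_rot: [-0.482, -0.518, 0.519, 0.479]
contact_force: [-0.3, 0.6, 0.4]
gripper_width: 93.0
```

>>> carry_out(
  moves=[
    [[0, -0.01, 0], [0, 0, 0]],
    [[0, -0.025, 0], [0, 0, 0]],
    [[0, -0.055, 0], [0, 0, 0]],
    [[0, -0.095, 0], [0, 0, 0]],
    [[0, -0.14, 0], [0, 0, 0]],
  ],
)

```text
time: 9.6
tcp_pos: [455.1, -361.9, 365.8]
eef_rot: [-0.481, -0.519, 0.519, 0.48]
contact_force: [0.1, -0.5, -0.1]
gripper_width: 93.2
```

>>> carry_out(
  moves=[
    [[0, -0.03, -0.04], [0, 0, 0]],
    [[0, -0.05, -0.08], [0, 0, 0]],
    [[0, -0.05, -0.08], [0, 0, 0]],
    [[0, -0.05, -0.08], [0, 0, 0]],
  ],
)

```text
time: 10.0
tcp_pos: [535.3, -355.5, 415.3]
eef_rot: [-0.482, -0.519, 0.52, 0.478]
contact_force: [-0.4, -0.3, -1.5]
gripper_width: 92.6
```

```bash
python3 -c "
from h import *
import cv2
from cell import ctrl
rel([450,-360,200],RT)
for n in ['wrist','scene','top']:
    s=ctrl.snapshot(n);pickle.dump(s,open(n+'7.pkl','wb'));cv2.imwrite('pics/'+n+'7.png',s['img'])
a=cv2.imread('pics/scene7.png');cv2.imwrite('pics/scene7c.png',cv2.resize(a[80:230,230:400],None,fx=4,fy=4,interpolation=cv2.INTER_CUBIC))
"
```

```text
t 10.0 shift_m [0.0024 0.0481 0.0855] rotvec [ 0.0019  0.0011 -0.0045] tcp tgt [ 450. -360.  367.]
  grasp at face y,n,u: -336.9 252.3 -60.4 world [ 535.7 -356.2  248.3] w 92.6 F [-0.4 -0.3 -1.5]
```

View pics/scene7c.png

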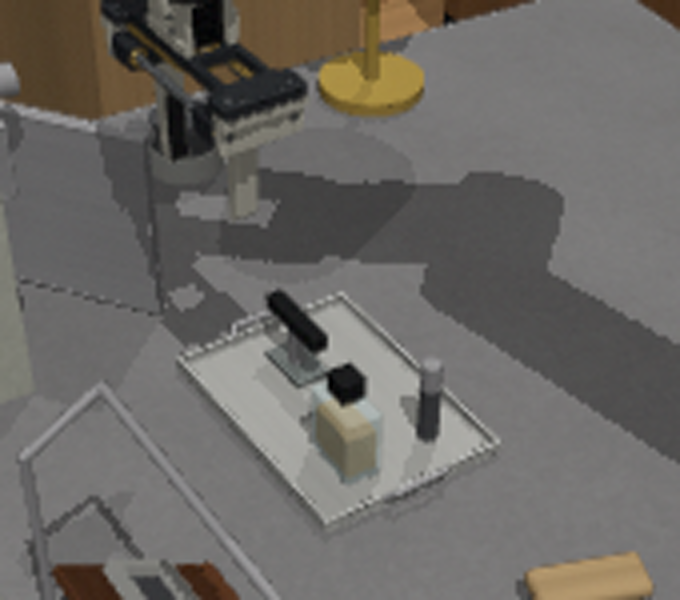

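View pics/wrist7.png

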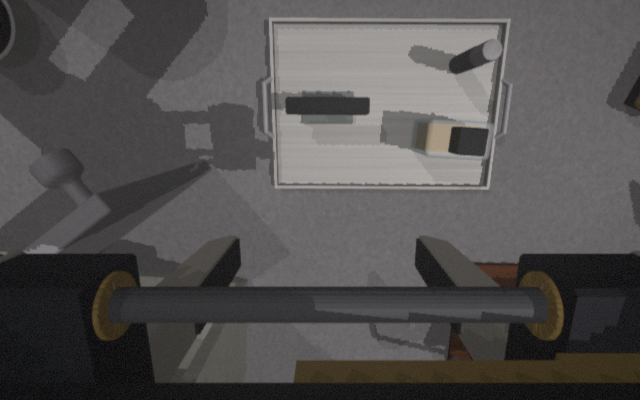

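View pics/top7.png

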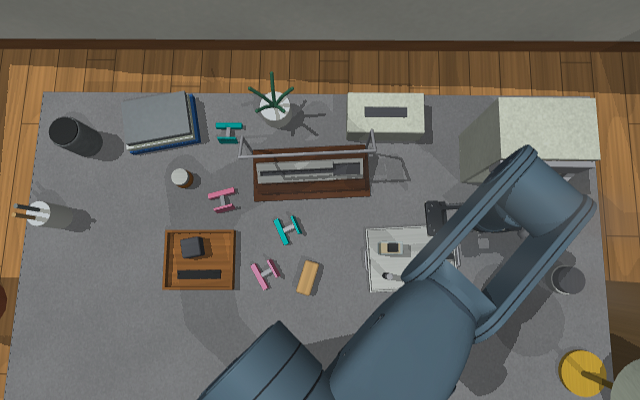

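The watch bar stands upright in the empty half. In the wrist view the bar is at columns 286–370, row 105, with the foot under it at 303–354. The other objects look unmoved. I'll do a quick numeric check, then hand in.

```bash
python3 -c "
from h import *
s=load('wrist7')
c=np.array([450.7,-301.7,0]);xa=np.cross(ya,[0,0,1])
for p in [(290,105),(328,105),(366,105),(328,100),(328,110),(309,120),(350,120),(309,94),(350,94),(328,60)]:
    g=dep(s,*p)-c; print(p,'tray x,y,z',(xa@g).round(1),(ya@g).round(1),g[2].round(1))
t=load('top7');t0=load('top0')
for p in [(394,248),(389,276),(308,277),(192,245),(198,274),(180,176)]: print(p,np.abs(dep(t,*p)-dep(t0,*p)).max().round(1))
from cell import ctrl
print(ctrl.get_obs()['contact_force'],np.abs(ctrl.get_obs()['qd']).max())
print(ctrl.hand_in())
"
```

```text
(290, 105) tray x,y,z -1.5 -98.4 64.6
(328, 105) tray x,y,z -1.5 -62.3 65.6
(366, 105) tray x,y,z -1.5 -26.3 64.8
(328, 100) tray x,y,z -6.0 -62.3 65.6
(328, 110) tray x,y,z 3.0 -62.3 65.2
(309, 120) tray x,y,z 12.2 -83.6 12.0
(350, 120) tray x,y,z 12.2 -38.1 12.4
(309, 94) tray x,y,z -15.3 -83.3 12.1
(350, 94) tray x,y,z -15.3 -38.5 11.5
(328, 60) tray x,y,z -50.9 -62.6 5.2
(394, 248) 1055.2
(389, 276) 4.1
(308, 277) 6.3
(192, 245) 0.9
(198, 274) 9.3
(180, 176) 0.7
[-0.22154036 -0.10235789 -0.49716285] 0.005478932467978408
the job is handed in; nothing more can be done
None
```

I slid the watch bar to the open end of the track, gripping it by its two bar ends. I then lifted it off square to the face, set it upright in the empty half of the tray, let go and backed the arm away. The job is handed in at about 10 s of the 59 s allowed; it reports no verdict.

- **In the track:** the wrist picture showed the foot between the lip end and the end stop. The measured position was stand y ≈ -102 mm with the foot still down in the slot.
- **In the tray:** the foot is centred at about x -1.5, y -62 mm. The tray floor reads 5.2 mm, the foot's top about 12 mm and the bar's top about 65 mm, level to about 1 mm, so it stands flat and upright.
- **Robot:** the gripper is open and well clear, with outside forces about zero.
- **Other objects:** by eye nothing else moved. Single-pixel depth changes between the first and last pictures:

| Object | Change |
|---|---|
| Cream jar, ring box | Under 1 mm |
| Atomizer | About 4 mm |
| Brush | About 6 mm |
| Comb | About 9 mm |

I never went near the comb, so I take its reading as edge or depth noise. One check failed: the bottle pixel had no valid depth, so I judged the bottle unmoved only from the scene pictures. I did not measure the cabinet door, but I kept well clear of it.

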